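# Run the ring stage up to its red stop on a jeweller's setting slide

### The job

On the jeweller's setting slide, push the stage with the ring along its rail until it stands right against the red end stop: it is locked, so press its blue button down with the fingertips and keep it held down while you slide it all the way to the stop. Then let the button spring back up so that the stage locks there, and move clear. Only press and push: pick nothing up, leave the ring on its peg, and leave the other tools and things on the bench where they are.

Things in the scene. Friction and masses are not known exactly. Their poses are not given: they have to be found in the camera images.
- rail: Straight steel slide rail fixed to the bench, 510 x 90 mm foot, top at 20 mm height. Origin: centre of its underside, on the bench. Its y axis runs along the rail (the sliding direction), z up. It stands roughly left-right in front of the robot, turned by up to 0.4 rad.
- stage: Aluminium carriage, 100 mm along the rail (y) and across it (x), 22 mm high, top 44 mm above the bench. Origin: centre of its underside, over the rail's centre line; axes parallel to the rail's. Slides along +-y only, with about 1 N of friction when unlocked; with the button up it is locked by a pin (1.5 mm of play) where it starts and again at the stops. Blue button at x = -24 mm (robot's side); white peg (13 mm thick, 14 high) with the ring at x = +30 mm.
- release_top (a point): Centre of the upper face of the blue button on the stage, 58 mm above the bench when up. The face is 34 mm across the rail and 44 mm along it; at each end along the rail a lip 4 mm thick stands 5 mm above the face (36 mm free between the lips), against which the fingertips may push.
- release (a joint): Travel of the blue button in m: 0 up (stage locked) to 0.006 fully down; below 0.004 the lock pin is still engaged, so press it to its end. At a stop it springs fully up only if the stage is within 2 mm of the stop. A spring pushes it up: it starts to move at about 4 N and takes about 6 N when fully down.
- stop: The red end stop, clamped across the rail at its left or its right end: a block 25 mm along the rail, 66 mm across, 30 mm high with a brass thumbscrew 8 mm high on top (top 59 mm above the bench). Origin: centre of its underside, on the rail's centre line; axes parallel to the rail's. When the stage touches it their origins are 62.5 mm apart.
- park: The grey stop, the same block at the other end of the rail. Not the goal.
- ring: Brass-coloured finger ring, 23 mm outside, 18 mm inside, 5 mm high, lying loose around the white peg on the stage. Origin: centre of its underside. It rides along.
- jar: Bystander: glass jar with steel lid, 52 mm across, 62 mm high, beyond the rail. Origin: centre of its underside.
- ringbox: Bystander: blue ring box, 52 x 52 x 41 mm, beyond the rail. Origin: centre of its underside.
- wax: Bystander: reddish-brown bar of polishing wax, 30 x 75 x 22 mm, beyond the rail. Origin: centre of its underside.
- driver: Bystander: screwdriver 150 mm long lying on the robot's side of the rail. Origin: near its middle, on the bench; x along it.
- pliers: Bystander: pliers with red handles, 160 mm long, lying on the robot's side of the rail. Origin: near the middle, on the bench; x along it.
- hammer: Bystander: hammer 220 mm long, lying well to the right. Origin: near its middle, on the bench.
- mandrel: Bystander: tapered steel ring stick 240 mm long lying on two feet, 38 mm high, well to the left. Origin: under its middle, on the bench.

How it is judged:
On the way, in this order (a step that is already met when the one before it is completed fails the run):
1. the blue button is pressed down (4 mm or more) (value of joint release above 0.004 m and horizontal distance between stage and stop above 0.075 m), for 0.1 s.
2. the stage stands against the red stop (gap under 2 mm) with the button still held down (horizontal distance between stage and stop below 0.0645 m and value of joint release above 0.003 m), for 0.1 s.
At the end, for the whole second after the job is handed in: The stage stands against the red stop with a gap under 2 mm and is at rest, the blue button is back up (within 1.2 mm, locked), and the ring lies on its peg (horizontal distance between stage and stop below 0.0645 m and value of joint release below 0.0012 m and linear speed of stage below 0.01 m/s and z of ring in the frame of stage below 0.027 m and horizontal distance between ring and stage below 0.036 m); the robot touches nothing.
It fails at once if the stage is moved along (over 4 mm from its start, not yet at the red stop) with the blue button up (distance of stage from where it was at the start of the episode above 0.004 m and horizontal distance between stage and stop above 0.067 m and linear speed of stage above 0.015 m/s and value of joint release below 0.0005 m).
It fails at once if the ring is lifted more than 8 mm off the stage or taken off its peg (z of ring in the frame of stage above 0.03 m or horizontal distance between ring and stage above 0.042 m).
It fails at once if a bystander is moved or lifted by more than 15 mm (distance of any of jar, ringbox, wax, driver, pliers, hammer, mandrel from where it was at the start of the episode above 0.015 m).
It also fails if it takes over 34 s, if anything falls off the work surface, if the arm or the gripper's body presses on something with over 40 N, if the wrist force passes 120 N, or if a joint passes its speed limit or range.

### The arm

A 7-joint arm with a two-finger parallel gripper is mounted at the origin on the work surface. World frame = base frame: x ahead of the robot, y to its left, z up, the work surface at z = 0. Lengths are in m, angles in rad, forces in N, time in s.
With the tool pointing down it reaches from about 0.35 to 0.9 m from the base axis. Payload 7.2 kg.
Tool frame: the origin (TCP) lies at the very end of the fingers, on their centre line; the grasp point (between the pads) lies 19 mm behind it (env.grasp_offset is the distance from the TCP to the grasp point, in m); z points along the fingers, y is the line along which they close (so a half turn about z gives the same grasp; the last joint's range is limited). The gripper opens to 88 mm and grips with 3 to 60 N. Pads are 20 mm wide; open, the fingers measure 115 mm over their backs; the gripper's body (75 mm by 178 mm) begins 61 mm behind the grasp point.
Start: joints at [1.27, 0.411, -0.013, 1.596, 0.006, 1.134, -0.082], TCP at [0.144, -0.608, 0.194] pointing down, gripper open.
Joint ranges: [-2.95, 2.95], [-0.29, 1.99], [-1.47, 1.44], [0.14, 2.54], [-1.03, 4.17], [0.13, 1.85], [-2.86, 2.86]. Speed limits (rad/s): [2.39, 2.39, 3.01, 3.01, 3.14, 3.14, 3.14].

### API

Orientations are given as a unit quaternion [w, x, y, z].
In Python, from plant import sensors, viewer, sign_off, env gives the robot as it stands.
- The arm moves only by the tool play_rows, never from a script. Its argument "moves" is a list of rows, each a list of 2 entries, a list of its own where there are three numbers: the shift along the tool's x, y, z in units of 5 cm (1.0 is 5 cm), then the turn, a rotation vector about the tool's x, y, z in units of 0.08 rad (1.0 is 0.08 rad). In form: [[[dx, dy, dz], [wx, wy, wz]], ...]. A call has exactly 10 rows; each row shifts and turns the commanded pose from where the row before left it, along the tool's axes as they then stand; what a row does not reach is not made up. A row lasts 1/10 s, in which the tool goes at most 50 mm and 8.59 degrees, less where a joint would pass 70% of its speed; a pose out of reach is approached as far as the arm can. A call with a number of a shift or a turn outside -1 to 1 is refused whole. A call with a gripper value outside its range is refused whole. "grip" is the closure, from -1 (fully open) to 1 (shut), so that 0 is half open, set as the call begins (left out, the last holds). The fingers move at their own pace and stop on an object; "squeeze" is the grip in N (left out, the last holds). Time passes only in rows, so rows that do not move let the fingers close, or fill a call up. It gives the time, the measured TCP pose, the force, the opening and the grip force at its end, in the units of the state.
- sensors.read_state(): the state, without advancing time (a new reading comes with each control period).
- viewer.camera(name): name is "scene" or "top"; returns the picture (400x640x3 uint8, red, green, blue); there is no depth.
- viewer.camera_info(name): a dict with "camera_matrix" (3x3 intrinsics, pixels), "dist_coeffs" ([k1, k2, p1, p2, k3] as OpenCV has them; the pictures are not rectified), "R" (3x3) and "t" (3): a world point X has camera coordinates R X + t. Camera axes: x right, y down, z forward; pixel columns grow to the right and rows downward; lengths in m; the calibration is good to about 2 mm. A picture is of the moment at which its call begins. camera_info takes no time and is no camera call.
- sign_off(): hands the job in; it is judged then, once.
The state is a dict: "t": time; "joint_pos": joint angles; "qd": joint speeds; "tau": joint torques, N m; "eef_pos": TCP position; "orientation": TCP orientation; "contact_force": force on the tool from outside, world axes, zero at the start; "torque": the same for the moment, N m; "opening": finger opening in m; "grip_force": force on a finger pad.
Only numpy, scipy, OpenCV 4.12 (cv2) and the standard library are available. Lean on these libraries where they do the work, as an engineer would, in place of code of your own. Each camera call takes 0.05 s, during which the arm holds its last target. There are 200 camera calls.

## Working session

There is one attempt and no reset: what is moved stays moved. The work goes in short steps, Python scripts to look and compute and a tool call to move; the robot and the scene stay as the last step left them, time stands still between calls to the robot, and variables do not carry over. Pictures are saved under pics/ and viewed, at most 10 in all, crops included, and the job is handed in when it is done.

Besides the shell and the picture viewer there is one more tool, called after ">>>" by a JSON object that holds its "name" and its "arguments", one argument or row to a line. play_rows: Moves the arm, as the interface text tells. Shifts and turns lie within -1 to 1; 1 stands for 5 cm of shift or 0.08 rad of turn. Its arguments: {"type":"object","properties":{"moves":{"type":"array","items":{"type":"array"}},"grip":{"type":"number"},"squeeze":{"type":"number"}},"required":["moves"]}

```bash
mkdir -p pics; python3 - <<'E'
from plant import sensors, viewer, env
import cv2
for n in("top","scene"):
    im=viewer.camera(n); cv2.imwrite(f"pics/{n}0.png",im[:,:,::-1])
    i=viewer.camera_info(n); print(n,i)
s=sensors.read_state(); print(s)
E
```

```text
top {'camera_matrix': array([[404.64170803,   0.        , 316.39171273],
       [  0.        , 404.64170803, 199.80146957],
       [  0.        ,   0.        ,   1.        ]]), 'dist_coeffs': array([-0.07054945,  0.        ,  0.        ,  0.        ,  0.        ]), 'R': array([[ 4.32491198e-02, -9.99064247e-01,  3.79040619e-04],
       [-9.77860990e-01, -4.24089818e-02, -2.04913060e-01],
       [ 2.04737386e-01,  8.49166044e-03, -9.78780105e-01]]), 't': array([-0.00460707,  0.5958436 ,  1.01417233])}
scene {'camera_matrix': array([[478.26664896,   0.        , 327.62018941],
       [  0.        , 478.26664896, 190.95753087],
       [  0.        ,   0.        ,   1.        ]]), 'dist_coeffs': array([-0.05536942,  0.        ,  0.        ,  0.        ,  0.        ]), 'R': array([[-0.68411029,  0.72921225, -0.01557607],
       [ 0.41795035,  0.37441971, -0.82772422],
       [-0.59775465, -0.57276468, -0.56091889]]), 't': array([ 0.37917503, -0.19618779,  2.0978622 ])}
{'t': 0.1, 'joint_pos': array([ 1.26978859,  0.41183978, -0.01270992,  1.59694149,  0.00560089,
        1.13430839, -0.08221495]), 'qd': array([-0.00060578, -0.0014459 ,  0.00104106, -0.00311648,  0.00109268,
       -0.00015187, -0.00088568]), 'tau': array([ 3.54298638e-03, -5.89094567e+01,  6.44296333e-01, -2.91709721e+01,
       -5.37591591e-02,  1.45236903e-02,  8.48278000e-05]), 'eef_pos': array([ 0.14403792, -0.6076671 ,  0.19278856]), 'orientation': array([-7.17804422e-04,  9.93232009e-01,  1.16144921e-01, -1.36661446e-04]), 'contact_force': array([-0.0953281 , -0.93060605, -0.07664557]), 'torque': array([ 0.01199134, -0.0021429 , -0.01663815]), 'grip_force': 0.0, 'opening': 0.08747523312102141}
```

View pics/top0.png

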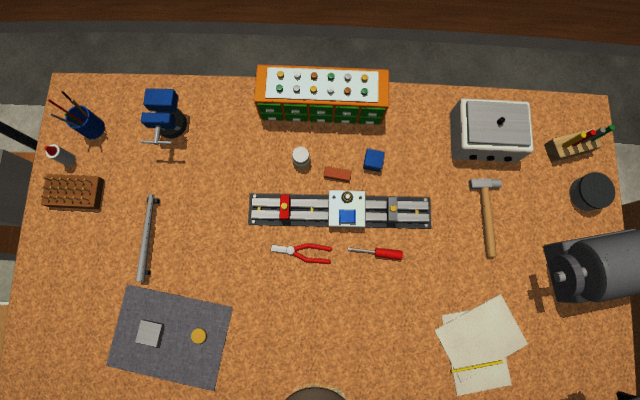

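View pics/scene0.png

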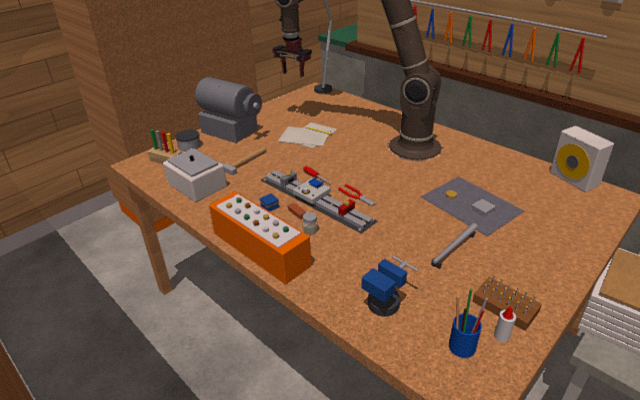

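The top view shows the red stop at the rail's left end, around px (285,206). The stage is at (347,209) with its blue button at (347,216), and the grey park stop is at (392,210). The push is therefore to the left, along +y. Next I'll measure these positions.

```bash
cat > h.py <<'E'
from plant import sensors, viewer
import cv2, numpy as np
from scipy.spatial.transform import Rotation as Rn
def ray(n,px,z):
    i=viewer.camera_info(n)
    p=cv2.undistortPoints(np.array(px,float).reshape(-1,1,2),i['camera_matrix'],i['dist_coeffs'])[:,0]
    d=np.c_[p,np.ones(len(p))]@i['R']; c=-i['R'].T@i['t']
    return c+d*((z-c[2])/d[:,2])[:,None]
def blob(m,x0,x1,y0,y1):
    k=np.zeros(m.shape,np.uint8); k[y0:y1,x0:x1]=m[y0:y1,x0:x1]
    cs=cv2.findContours(k,0,2)[0]; return max(cs,key=cv2.contourArea)
E
python3 - <<'E'
from h import *
im=cv2.imread("pics/top0.png"); b,g,r=[im[:,:,k].astype(int) for k in range(3)]
blue=(b>120)&(b-r>50); red=(r>110)&(r-g>90)&(r-b>80); dark=(np.max(im,2)<75)
c=blob(blue,320,375,205,230); 
q=cv2.boxPoints(cv2.minAreaRect(c)); print("btn",cv2.minAreaRect(c),ray("top",[q.mean(0)],.058),ray("top",q,.058))
c=blob(red,270,300,188,226); q=cv2.boxPoints(cv2.minAreaRect(c)); print("stop",cv2.minAreaRect(c),ray("top",q,.05))
# rail axis: end-edge pixels of foot
white=(np.min(im,2)>150)
c=blob(white,320,375,183,235); q=cv2.boxPoints(cv2.minAreaRect(c)); print("stage",cv2.minAreaRect(c),ray("top",q,.044),ray("top",q,.044).mean(0))
cv2.imwrite("pics/c.png",cv2.resize(im[180:240,240:440],None,fx=4,fy=4,interpolation=cv2.INTER_CUBIC))
E
```

```text
btn ((347.0, 215.5), (16.0, 13.0), 0.0) [[ 0.55733822 -0.06159238  0.058     ]] [[ 0.53904669 -0.04097513  0.058     ]
 [ 0.57392096 -0.03985486  0.058     ]
 [ 0.5757535  -0.08236069  0.058     ]
 [ 0.54085221 -0.08320599  0.058     ]]
stop ((284.0, 206.5), (23.0, 8.0), 90.0) [[0.60689646 0.11990421 0.05      ]
 [0.60782901 0.0983353  0.05      ]
 [0.5451593  0.09472884 0.05      ]
 [0.54422419 0.11604538 0.05      ]]
stage ((346.5, 208.0), (36.0, 35.0), 90.0) [[ 0.62786129 -0.0117118   0.044     ]
 [ 0.63201372 -0.10686181  0.044     ]
 [ 0.53327434 -0.10878369  0.044     ]
 [ 0.52928922 -0.01535706  0.044     ]] [ 0.58060964 -0.06067859  0.044     ]
```

View pics/c.png

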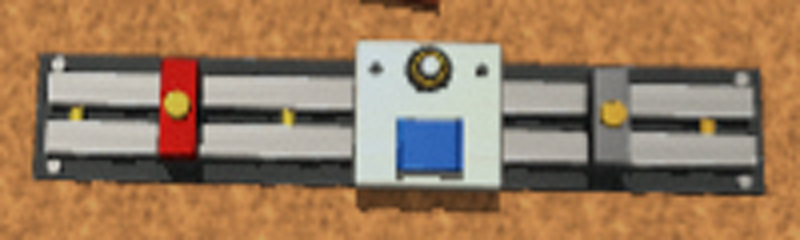

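The crop shows the foot screws at crop px (57,64), (741,78), (53,166) and (745,181). The thumbscrew is at (177,104), the peg at (430,66), and the button centre near (430,146).

```bash
python3 - <<'E'
from h import *
f=lambda p:np.array(p)/4-[.375,.375]+[240,180]
s=ray("top",f([(57,64),(741,78),(53,166),(745,181)]),.008);print(s)
for a,b in((0,1),(2,3)):
    d=s[a]-s[b]; print("yaw",np.arctan2(-d[0],d[1]))
scr=ray("top",f([(177,104)]),.059)[0]; peg=ray("top",f([(430,66)]),.058)[0]; bt=ray("top",f([(430,146)]),.058)[0]
print(scr,peg,bt); d=peg-bt; print("yaw stage",np.arctan2(d[1],d[0]),np.linalg.norm(d))
y=np.mean([np.arctan2(-(s[a]-s[b])[0],(s[a]-s[b])[1]) for a,b in((0,1),(2,3))])
u=np.array([-np.sin(y),np.cos(y),0]);n=np.array([np.cos(y),np.sin(y),0]);print("travel",(scr-peg)@u-.0625,(scr-bt)@u-.0625, "lateral btn vs stop",(bt-scr)@n,"u",u)
st=sensors.read_state(); print(Rn.from_quat(st['orientation'][[1,2,3,0]]).as_matrix())
E
```

```text
[[ 0.61107788  0.19737405  0.008     ]
 [ 0.62186699 -0.28282289  0.008     ]
 [ 0.53882678  0.19476556  0.008     ]
 [ 0.5488821  -0.28483662  0.008     ]]
yaw 0.022464323141043525
yaw 0.020962883509151473
[0.57649942 0.10690451 0.059     ] [ 0.60985691 -0.06046077  0.058     ] [ 0.55567574 -0.06197051  0.058     ]
yaw stage 0.027857427342338977 0.05420220491991078
travel 0.10555008237120284 0.10588308908459093 lateral btn vs stop -0.024485374718727738 u [-0.0217119   0.99976427  0.        ]
[[ 9.73020677e-01  2.30717510e-01 -4.38211720e-04]
 [ 2.30717902e-01 -9.73019684e-01  1.39414759e-03]
 [-1.04734369e-04 -1.45763772e-03 -9.99998932e-01]]
```

>>> {"name": "play_rows", "arguments": {
  "moves": [
    [[0, 0, 0], [0, 0, 0.88]],
    [[0, 0, 0], [0, 0, 0.88]],
    [[0, 0, 0], [0, 0, 0.88]],
    [[0.47, -0.6, 0], [0, 0, 0]],
    [[0.47, -0.6, 0], [0, 0, 0]],
    [[0.47, -0.6, 0], [0, 0, 0]],
    [[0.47, -0.6, 0], [0, 0, 0]],
    [[0.47, -0.6, 0], [0, 0, 0]],
    [[0.47, -0.6, 0], [0, 0, 0]],
    [[0.47, -0.6, 0], [0, 0, 0]]
  ],
  "grip": 1,
  "squeeze": 20
}}

```text
t: 1.1
eef_pos: [0.3046, -0.3931, 0.1934]
orientation: [-0.0, 1.0, 0.011, -0.0]
contact_force: [0.9, -0.6, 0.2]
opening: 0.0112
grip_force: 0.0
```

>>> {"name": "play_rows", "arguments": {
  "moves": [
    [[0.47, -0.6, 0], [0, 0, 0]],
    [[0.47, -0.6, 0], [0, 0, 0]],
    [[0.47, -0.6, 0], [0, 0, 0]],
    [[0.47, -0.6, 0], [0, 0, 0]],
    [[0.47, -0.6, 0], [0, 0, 0]],
    [[0.47, -0.6, 0], [0, 0, 0]],
    [[0.47, -0.6, 0], [0, 0, 0]],
    [[0.47, -0.6, 0], [0, 0, 0]],
    [[0.47, -0.6, 0], [0, 0, 0]],
    [[0, 0, 0], [0, 0, 0]]
  ]
}}

```text
t: 2.1
eef_pos: [0.5121, -0.1147, 0.1933]
orientation: [-0.001, 1.0, 0.014, 0.001]
contact_force: [0.4, 0.6, -0.3]
opening: 0.0005
grip_force: 0.0
```

>>> {"name": "play_rows", "arguments": {
  "moves": [
    [[0.3, -0.34, 0], [0, 0, 0]],
    [[0.3, -0.34, 0], [0, 0, 0]],
    [[0.3, -0.34, 0], [0, 0, 0]],
    [[0, 0, 0.46], [0, 0, 0]],
    [[0, 0, 0.46], [0, 0, 0]],
    [[0, 0, 0.46], [0, 0, 0]],
    [[0, 0, 0.46], [0, 0, 0]],
    [[0, 0, 0.4], [0, 0, 0]],
    [[0, 0, 0], [0, 0, 0]],
    [[0, 0, 0], [0, 0, 0]]
  ]
}}

```text
t: 3.1
eef_pos: [0.5533, -0.0687, 0.0816]
orientation: [0.0, 1.0, 0.011, -0.0]
contact_force: [0.6, -0.9, 0.2]
opening: 0.0005
grip_force: 0.0
```

```bash
python3 - <<'E'
from h import *
print(sensors.read_state()['eef_pos'])
a=viewer.camera("top")[:,:,::-1]; b=viewer.camera("scene")[:,:,::-1]
A=cv2.resize(a[170:250,260:400],(700,400),interpolation=2);B=cv2.resize(b[150:235,255:385],(700,458),interpolation=2)
cv2.imwrite("pics/d1.png",cv2.resize(np.vstack([A,B]),None,fx=.69,fy=.69))
E
```

```text
[ 0.5532721  -0.06869722  0.08161508]
```

View pics/d1.png

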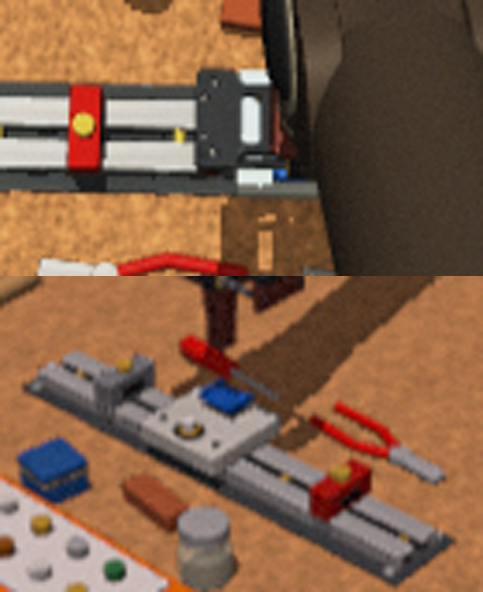

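The top view is blocked by the arm. In the scene view the closed fingertips hang just behind and above the button, near crop px (215,345), with the button at (225,395). I'll check this by projection.

```bash
python3 - <<'E'
from h import *
i=viewer.camera_info("scene")
P=lambda X:cv2.projectPoints(np.array(X,float).reshape(-1,1,3),cv2.Rodrigues(i['R'])[0],i['t'],i['camera_matrix'],i['dist_coeffs'])[0][:,0]
e=sensors.read_state()['eef_pos']
p=P([e,[.5557,-.062,.058]]);print(p, ((p-[255,150])*5.385*.69+[0,276]))
im=cv2.imread("pics/scene0.png").astype(int); b,g,r=im[:,:,0],im[:,:,1],im[:,:,2]
m=(b>100)&(b-r>40); c=blob(m,300,335,168,195); q=cv2.moments(c); c0=np.array([q['m10'],q['m01']])/q['m00']; print(c0,cv2.boundingRect(c),ray("scene",[c0],.058))
E
```

```text
[[313.69198149 175.02834825]
 [314.88472698 181.45187666]] [[218.07886102 368.99658218]
 [222.51068579 392.86416552]]
[314.63921569 181.89019608] (309, 177, 13, 9) [[ 0.5584294  -0.06059382  0.058     ]]
```

```bash
python3 - <<'E'
from h import *
b=viewer.camera("scene")[:,:,::-1]
cv2.imwrite("pics/d2.png",cv2.resize(b[140:200,285:345],(600,600),interpolation=cv2.INTER_NEAREST))
E
```

```text
(no output)
```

View pics/d2.png

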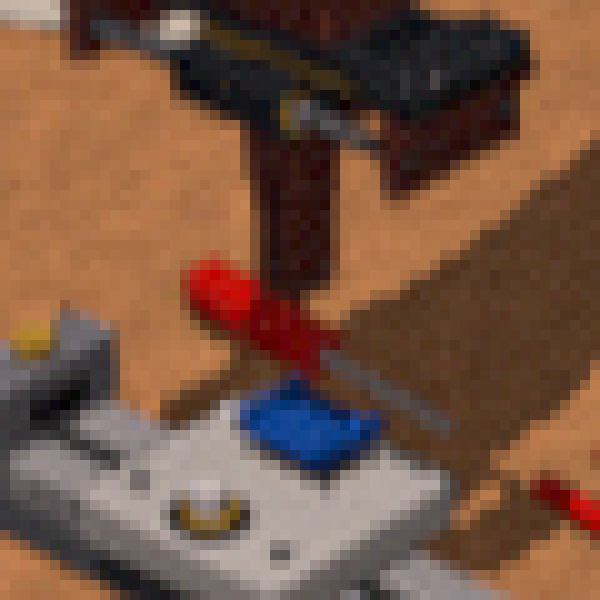

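The tip appears about 5 px higher than projected. I'll centre it over the button, lower it a little, and compare tip and button directly.

>>> {"name": "play_rows", "arguments": {
  "moves": [
    [[0.04, -0.07, 0], [0, 0, 0]],
    [[0.04, -0.07, 0], [0, 0, 0]],
    [[0, 0, 0.1], [0, 0, 0]],
    [[0, 0, 0.1], [0, 0, 0]],
    [[0, 0, 0.08], [0, 0, 0]],
    [[0, 0, 0.06], [0, 0, 0]],
    [[0, 0, 0.03], [0, 0, 0]],
    [[0, 0, 0], [0, 0, 0]],
    [[0, 0, 0], [0, 0, 0]],
    [[0, 0, 0], [0, 0, 0]]
  ]
}}

```text
t: 4.25
eef_pos: [0.5576, -0.0611, 0.0632]
orientation: [0.0, 1.0, 0.011, 0.0]
contact_force: [1.0, -0.1, -0.8]
opening: 0.0002
grip_force: 0.0
```

```bash
python3 - <<'E'
from h import *
b=viewer.camera("scene")[:,:,::-1]
cv2.imwrite("pics/d3.png",cv2.resize(b[140:200,285:345],(600,600),interpolation=cv2.INTER_NEAREST))
E
```

```text
(no output)
```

View pics/d3.png

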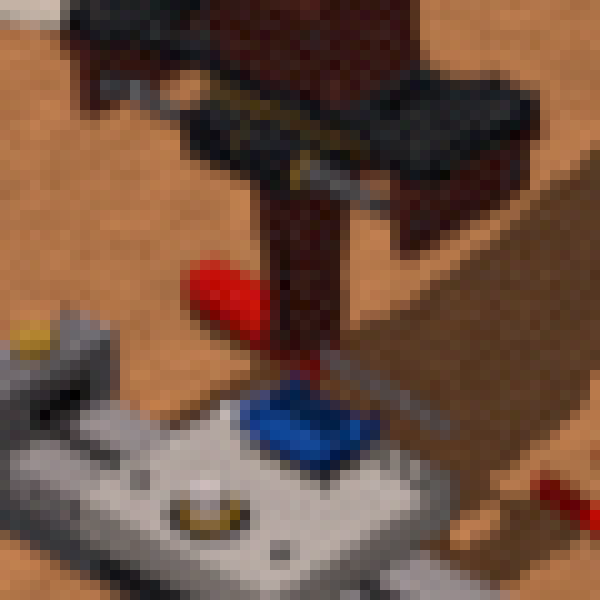

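The tip column (~316) matches the button (~315), but the tip still shows a gap above the face. I'll go down gently and watch the force.

>>> {"name": "play_rows", "arguments": {
  "moves": [
    [[0, 0, 0.04], [0, 0, 0]],
    [[0, 0, 0.04], [0, 0, 0]],
    [[0, 0, 0.04], [0, 0, 0]],
    [[0, 0, 0.04], [0, 0, 0]],
    [[0, 0, 0], [0, 0, 0]],
    [[0, 0, 0], [0, 0, 0]],
    [[0, 0, 0], [0, 0, 0]],
    [[0, 0, 0], [0, 0, 0]],
    [[0, 0, 0], [0, 0, 0]],
    [[0, 0, 0], [0, 0, 0]]
  ]
}}

```text
t: 5.3
eef_pos: [0.5575, -0.0611, 0.0551]
orientation: [0.0, 1.0, 0.011, 0.0]
contact_force: [-0.6, 0.0, 0.2]
opening: 0.0004
grip_force: 0.0
```

>>> {"name": "play_rows", "arguments": {
  "moves": [
    [[0, 0, 0.04], [0, 0, 0]],
    [[0, 0, 0.04], [0, 0, 0]],
    [[0, 0, 0.04], [0, 0, 0]],
    [[0, 0, 0.04], [0, 0, 0]],
    [[0, 0, 0], [0, 0, 0]],
    [[0, 0, 0], [0, 0, 0]],
    [[0, 0, 0], [0, 0, 0]],
    [[0, 0, 0], [0, 0, 0]],
    [[0, 0, 0], [0, 0, 0]],
    [[0, 0, 0], [0, 0, 0]]
  ]
}}

```text
t: 6.3
eef_pos: [0.5575, -0.0611, 0.0471]
orientation: [0.0, 1.0, 0.011, 0.0]
contact_force: [0.6, -0.0, -0.1]
opening: 0.0005
grip_force: 0.0
```

```bash
python3 - <<'E'
from h import *
b=viewer.camera("scene")[:,:,::-1]; a=viewer.camera("top")[:,:,::-1]
B=cv2.resize(b[150:200,285:345],(600,500),interpolation=cv2.INTER_NEAREST)
cv2.imwrite("pics/d4.png",np.hstack([B,cv2.resize(a[185:235,340:360],(200,500),interpolation=0)]))
E
```

```text
(no output)
```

View pics/d4.png

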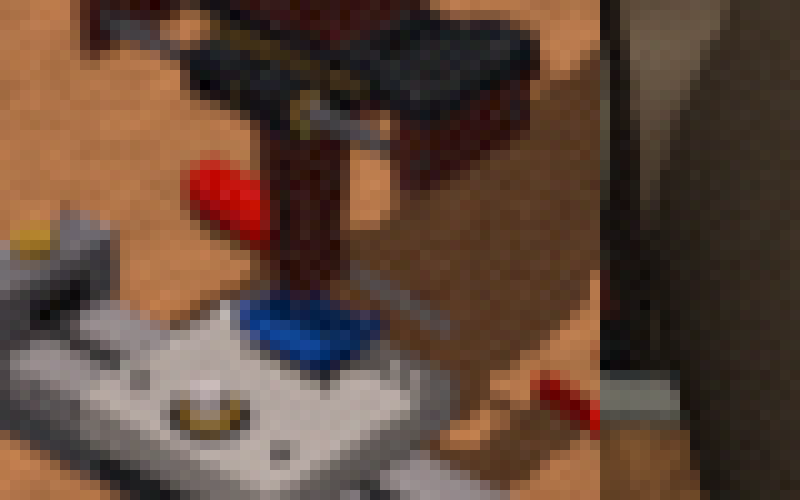

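The tip is now about 2 px (roughly 10 mm) above the button face, between the lips. So the closed fingertips really sit about 20 mm higher than the reported TCP. I'll keep lowering on force.

>>> {"name": "play_rows", "arguments": {
  "moves": [
    [[0, 0, 0.04], [0, 0, 0]],
    [[0, 0, 0.04], [0, 0, 0]],
    [[0, 0, 0.04], [0, 0, 0]],
    [[0, 0, 0.04], [0, 0, 0]],
    [[0, 0, 0.03], [0, 0, 0]],
    [[0, 0, 0], [0, 0, 0]],
    [[0, 0, 0], [0, 0, 0]],
    [[0, 0, 0], [0, 0, 0]],
    [[0, 0, 0], [0, 0, 0]],
    [[0, 0, 0], [0, 0, 0]]
  ]
}}

```text
t: 7.4
eef_pos: [0.5575, -0.0611, 0.0376]
orientation: [0.0, 1.0, 0.011, 0.0]
contact_force: [0.8, 0.5, 0.2]
opening: 0.0004
grip_force: 0.0
```

>>> {"name": "play_rows", "arguments": {
  "moves": [
    [[0, 0, 0.02], [0, 0, 0]],
    [[0, 0, 0.02], [0, 0, 0]],
    [[0, 0, 0.02], [0, 0, 0]],
    [[0, 0, 0.02], [0, 0, 0]],
    [[0, 0, 0], [0, 0, 0]],
    [[0, 0, 0], [0, 0, 0]],
    [[0, 0, 0], [0, 0, 0]],
    [[0, 0, 0], [0, 0, 0]],
    [[0, 0, 0], [0, 0, 0]],
    [[0, 0, 0], [0, 0, 0]]
  ]
}}

```text
t: 8.4
eef_pos: [0.5575, -0.061, 0.0336]
orientation: [-0.0, 1.0, 0.011, 0.0]
contact_force: [0.0, -0.2, -1.3]
opening: 0.0009
grip_force: 0.0
```

>>> {"name": "play_rows", "arguments": {
  "moves": [
    [[0, 0, 0.02], [0, 0, 0]],
    [[0, 0, 0.02], [0, 0, 0]],
    [[0, 0, 0.02], [0, 0, 0]],
    [[0, 0, 0], [0, 0, 0]],
    [[0, 0, 0], [0, 0, 0]],
    [[0, 0, 0], [0, 0, 0]],
    [[0, 0, 0], [0, 0, 0]],
    [[0, 0, 0], [0, 0, 0]],
    [[0, 0, 0], [0, 0, 0]],
    [[0, 0, 0], [0, 0, 0]]
  ]
}}

```text
t: 9.4
eef_pos: [0.5575, -0.0611, 0.0305]
orientation: [0.0, 1.0, 0.011, 0.0]
contact_force: [-0.3, -0.9, 0.1]
opening: 0.0002
grip_force: 0.0
```

```bash
python3 - <<'E'
from h import *
b=viewer.camera("scene")[:,:,::-1]
cv2.imwrite("pics/d5.png",cv2.resize(b[150:200,285:345],(600,500),interpolation=cv2.INTER_NEAREST))
print(sensors.read_state()['contact_force'])
E
```

```text
[-0.68404392  0.17504876  0.67289751]
```

View pics/d5.png

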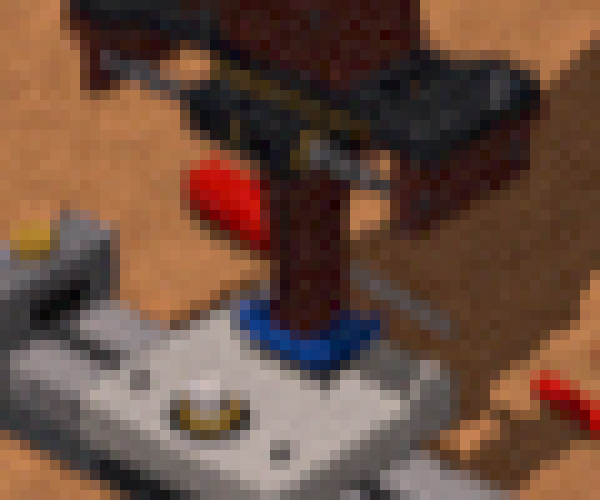

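The tip bottom (crop ~(310,330)) is now between the blue lips, just over the face. Next is the press.

>>> {"name": "play_rows", "arguments": {
  "moves": [
    [[0, 0, 0.02], [0, 0, 0]],
    [[0, 0, 0.02], [0, 0, 0]],
    [[0, 0, 0.02], [0, 0, 0]],
    [[0, 0, 0.02], [0, 0, 0]],
    [[0, 0, 0], [0, 0, 0]],
    [[0, 0, 0], [0, 0, 0]],
    [[0, 0, 0], [0, 0, 0]],
    [[0, 0, 0], [0, 0, 0]],
    [[0, 0, 0], [0, 0, 0]],
    [[0, 0, 0], [0, 0, 0]]
  ]
}}

```text
t: 10.45
eef_pos: [0.5576, -0.0611, 0.0266]
orientation: [0.0, 1.0, 0.011, 0.0]
contact_force: [-1.6, -0.4, 5.0]
opening: 0.0006
grip_force: 2.2
```

>>> {"name": "play_rows", "arguments": {
  "moves": [
    [[0, 0, 0.02], [0, 0, 0]],
    [[0, 0, 0.02], [0, 0, 0]],
    [[0, 0, 0.02], [0, 0, 0]],
    [[0, 0, 0.02], [0, 0, 0]],
    [[0, 0, 0], [0, 0, 0]],
    [[0, 0, 0], [0, 0, 0]],
    [[0, 0, 0], [0, 0, 0]],
    [[0, 0, 0], [0, 0, 0]],
    [[0, 0, 0], [0, 0, 0]],
    [[0, 0, 0], [0, 0, 0]]
  ]
}}

```text
t: 11.45
eef_pos: [0.5576, -0.0611, 0.0232]
orientation: [0.0, 1.0, 0.011, 0.0]
contact_force: [-2.8, 1.0, 11.6]
opening: 0.0007
grip_force: 5.8
```

The button is at its end (11.6 N). Now I'll slide along tool -y.

>>> {"name": "play_rows", "arguments": {
  "moves": [
    [[0, 0, 0.01], [0, 0, 0]],
    [[0, -0.05, 0], [0, 0, 0]],
    [[0, -0.1, 0], [0, 0, 0]],
    [[0, -0.15, 0], [0, 0, 0]],
    [[0, -0.2, 0], [0, 0, 0]],
    [[0, -0.2, 0], [0, 0, 0]],
    [[0, -0.2, 0], [0, 0, 0]],
    [[0, -0.2, 0], [0, 0, 0]],
    [[0, -0.2, 0], [0, 0, 0]],
    [[0, -0.2, 0], [0, 0, 0]]
  ]
}}

```text
t: 12.45
eef_pos: [0.556, 0.014, 0.0231]
orientation: [0.0, 1.0, 0.011, 0.0]
contact_force: [-4.9, -1.9, 15.5]
opening: 0.0006
grip_force: 8.0
```

>>> {"name": "play_rows", "arguments": {
  "moves": [
    [[0, -0.16, 0], [0, 0, 0]],
    [[0, -0.12, 0], [0, 0, 0]],
    [[0, -0.08, 0], [0, 0, 0]],
    [[0, -0.06, 0], [0, 0, 0]],
    [[0, -0.04, 0], [0, 0, 0]],
    [[0, 0, 0], [0, 0, 0]],
    [[0, 0, 0], [0, 0, 0]],
    [[0, 0, 0], [0, 0, 0]],
    [[0, 0, 0], [0, 0, 0]],
    [[0, 0, 0], [0, 0, 0]]
  ]
}}

```text
t: 13.45
eef_pos: [0.5555, 0.0375, 0.0231]
orientation: [-0.0, 1.0, 0.011, 0.0]
contact_force: [-4.6, 0.5, 16.2]
opening: 0.0006
grip_force: 7.9
```

>>> {"name": "play_rows", "arguments": {
  "moves": [
    [[0, -0.04, 0], [0, 0, 0]],
    [[0, -0.04, 0], [0, 0, 0]],
    [[0, -0.04, 0], [0, 0, 0]],
    [[0, -0.04, 0], [0, 0, 0]],
    [[0, 0, 0], [0, 0, 0]],
    [[0, 0, 0], [0, 0, 0]],
    [[0, 0, 0], [0, 0, 0]],
    [[0, 0, 0], [0, 0, 0]],
    [[0, 0, 0], [0, 0, 0]],
    [[0, 0, 0], [0, 0, 0]]
  ]
}}

```text
t: 14.45
eef_pos: [0.5554, 0.0448, 0.0231]
orientation: [0.0, 1.0, 0.011, 0.0]
contact_force: [-4.5, -1.0, 16.4]
opening: 0.0006
grip_force: 8.0
```

>>> {"name": "play_rows", "arguments": {
  "moves": [
    [[0, -0.02, 0], [0, 0, 0]],
    [[0, -0.02, 0], [0, 0, 0]],
    [[0, -0.02, 0], [0, 0, 0]],
    [[0, 0, 0], [0, 0, 0]],
    [[0, 0, 0], [0, 0, 0]],
    [[0, 0, 0], [0, 0, 0]],
    [[0, 0, 0], [0, 0, 0]],
    [[0, 0, 0], [0, 0, 0]],
    [[0, 0, 0], [0, 0, 0]],
    [[0, 0, 0], [0, 0, 0]]
  ]
}}

```text
t: 15.45
eef_pos: [0.5554, 0.0449, 0.0231]
orientation: [0.002, 1.0, 0.01, 0.0]
contact_force: [-4.4, -7.8, 17.9]
opening: 0.0002
grip_force: 8.6
```

The stage no longer moves and a 7.8 N reaction shows, after 106 mm of travel, which matches the measured gap. I'll lift straight up.

>>> {"name": "play_rows", "arguments": {
  "moves": [
    [[0, 0, -0.02], [0, 0, 0]],
    [[0, 0, -0.04], [0, 0, 0]],
    [[0, 0, -0.06], [0, 0, 0]],
    [[0, 0, -0.1], [0, 0, 0]],
    [[0, 0, -0.2], [0, 0, 0]],
    [[0, 0, -0.4], [0, 0, 0]],
    [[0, 0, -0.5], [0, 0, 0]],
    [[0, 0, -0.5], [0, 0, 0]],
    [[0, 0, -0.5], [0, 0, 0]],
    [[0, 0, -0.5], [0, 0, 0]]
  ]
}}

```text
t: 16.45
eef_pos: [0.5547, 0.0488, 0.1644]
orientation: [-0.0, 1.0, 0.011, -0.0]
contact_force: [0.7, -0.2, 0.0]
opening: 0.0003
grip_force: 0.0
```

>>> {"name": "play_rows", "arguments": {
  "moves": [
    [[-0.4, 0.8, 0], [0, 0, 0]],
    [[-0.4, 0.8, 0], [0, 0, 0]],
    [[-0.4, 0.8, 0], [0, 0, 0]],
    [[-0.4, 0.8, 0], [0, 0, 0]],
    [[-0.4, 0.8, 0], [0, 0, 0]],
    [[-0.4, 0.8, 0], [0, 0, 0]],
    [[-0.4, 0.8, 0], [0, 0, 0]],
    [[0, 0.5, 0], [0, 0, 0]],
    [[0, 0, 0], [0, 0, 0]],
    [[0, 0, 0], [0, 0, 0]]
  ]
}}

```text
t: 17.45
eef_pos: [0.4219, -0.2594, 0.1632]
orientation: [-0.0, 1.0, 0.011, 0.0]
contact_force: [0.1, 0.7, -0.2]
opening: 0.0004
grip_force: 0.0
```

```bash
python3 - <<'E'
from h import *
a=viewer.camera("top")[:,:,::-1]; b=viewer.camera("scene")[:,:,::-1]
A=cv2.resize(a[180:235,260:360],(550,302),interpolation=2);B=cv2.resize(b[165:215,300:400],(550,275),interpolation=2)
cv2.imwrite("pics/d6.png",np.vstack([A,B]))
E
```

```text
(no output)
```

View pics/d6.png

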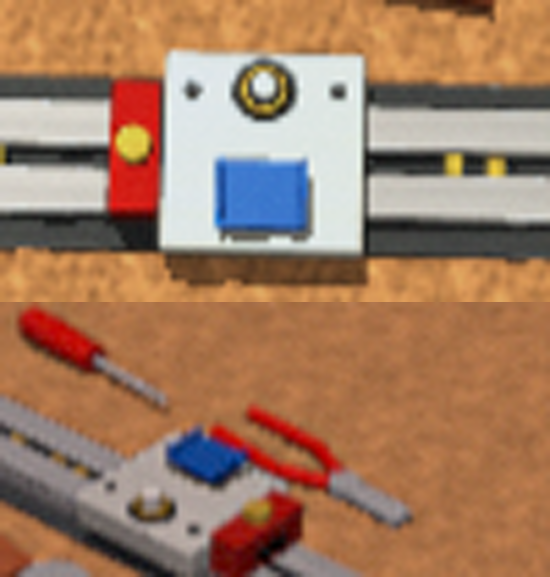

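The stage sits flush against the red stop (its edge is at crop px 160, touching the block). The ring is on its peg, the button is standing up, and the bystanders look undisturbed.

```bash
python3 -c "
from plant import sign_off
print(sign_off())"
```

```text
the job is handed in; nothing more can be done
None
```

I held the button down, slid the stage about 106 mm to the red stop, then released the button and moved the arm clear. The job was handed in at about 17.5 s. The last picture shows the stage against the stop, the button apparently up and the ring on its peg; sign-off gave no verdict.

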